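Pin the gap fixture and feel its gap with a taper gauge

TASK

Push the headed pin fully home in its fork on the gap fixture. Then take the flat wedge-bladed feeler gauge (not the round one) by its handle out of the wooden stand, and slide its blade straight down into the middle of the gap between the fixture's two upright plates until it drags snugly against both, without forcing it. Finish there, still gripping the gauge and holding it at that depth; do not let go, and leave the other things alone.

Things in the scene. Friction and masses are not known exactly. Their poses are not given: they have to be found in the camera images.
- pin_top (a point): Centre of the top face of the headed steel pin: head 26 mm across, 8 mm thick, shank 12 mm. It stands upright in a steel fork (52 x 44 mm, top 59 mm above the bench) with a lug between the tines. Captive: slides only straight down, a snug fit needing about 6 N, stays where left. Starts 20 to 30 mm proud; fully home the head lies on the fork and this point is 67 mm above the bench.
- pin (a joint): How far the pin has been pushed down, m: 0 = 30 mm proud, 0.030 = fully home (head on the fork).
- gap_mouth (a point): Middle of the entry between the two upright steel plates, 96 mm above the bench, 108 mm from the pin. The plates face each other across this x axis (level); their 44 mm width is along y (level; pin towards -y); z up. Parallel gap 4 to 6 mm (varies by run; its middle up to 0.5 mm off this point), 66 mm deep below here; above, 45 degree lips flare to a 21 mm wide mouth, 104 mm above the bench.
- head: The head that carries both plates (the -x plate is fixed on it, the +x plate sprung, each 12 mm thick); origin 80 mm below point gap_mouth, same axes. The whole head slides freely within 6 mm along its x, so it centres itself on the blade. Nothing on it stands higher than the plates' lips.
- opening (a joint): How far the blade has pushed the sprung plate open, m: 0 = closed on its stop; spring 2 N at 0 and 2 N more per mm. About 0.001 to 0.002 when the blade is snug, a downward push of about 4 to 8 N; above 0.003 too tight, above 0.005 forced.
- gauge: Taper feeler gauge, about 0.14 kg, handle up in one of the stand's two slots. Origin at the blade's tip, z up. Wedge blade 75 mm long, 18 mm wide (y), 2 mm thick (x) at the tip growing evenly to 10 mm at the root; collar 26 (x) x 34 (y) x 4 mm above it; flat-sided aluminium handle 18 (x) x 30 (y) x 42 mm tall on top. The look-alike in the other slot has a round handle.
- gauge_grip (a point): Centre of the gauge's handle, 100 mm above its tip, 21 mm below the handle's top and 21 mm above the collar's top; axes as the gauge. Grip across x (18 mm). Starts 110 mm above the bench.
- gauge_tip (a point): The tip of the gauge's blade, centre of its lower edge; axes as the gauge.
- stand: Wooden stand 60 (x) x 150 (y) x 85 mm tall, origin under its centre, with two vertical through slots 15 x 23 mm at y = -40 and +40 mm. Fixed.
- plug: The look-alike in the stand's other slot: round pin and round handle; a bystander, leave it alone.
- block: Small steel gauge block 35 x 12 x 20 mm lying on the fixture's base near the fork, beside the pin; a bystander, leave it alone.
- gear: Steel gear, 104 mm across; a bystander, leave it alone.
- dial: Dial gauge, 58 mm across, lying face up; a bystander, leave it alone.
- caliper: Caliper lying flat, 170 mm long; a bystander, leave it alone.
- oil: White jar, 44 mm across, 85 mm tall; a bystander, leave it alone.
- ringstock: Dark steel slug, 44 mm across, 20 mm tall; a bystander, leave it alone.
Mind the look-alikes: they are no part of the job. Leave any blue or orange look-alike of the gauge alone. What is shaped like the stand but green is not meant.

How it is judged (in metres and radians):
On the way, in this order (a step that is already met when the one before it is completed fails the run):
1. the pin is pushed fully home, with the gauge still out of the gap (value of joint pin above 0.0275 m and horizontal distance between gauge_tip and gap_mouth above 0.05 m), for 0.2 s.
2. the gauge is lifted clear of the stand, held in the fingers (height (world z) of gauge_tip above 0.087 m and contact force between the fingers and gauge above 3 N), for 0.1 s.
3. the blade is snug between the plates (value of joint opening between 0.0002 and 0.003 m and contact force between gauge and head_c0 above 1 N and contact force between gauge and opening_c0 above 1 N and z of gauge_tip in the frame of gap_mouth between -0.068 and -0.012 m and x of gauge_tip in the frame of gap_mouth between -0.01 and 0.01 m and y of gauge_tip in the frame of gap_mouth between -0.013 and 0.013 m and angle between gauge_tip's own z axis and vertical below 0.14 rad and contact force between the fingers and gauge above 3 N), for 0.2 s.
At the end, for the whole second after the job is handed in: Pin within 2.5 mm of home; gauge gripped (over 3 N), still, within 8 deg of upright; blade within 13 mm of the plates' middle, tip 12 to 68 mm below the entry, pressing both plates with over 1 N each, sprung plate open 0.2 to 3 mm (all of step 3 and value of joint pin above 0.0275 m and linear speed of gauge below 0.02 m/s and contact force between gauge and stand below 0.1 N); the arm keeps its last pose, push and grip.
It fails at once if the blade is forced: the sprung plate opened more than 5 mm (value of joint opening above 0.005 m).
It fails at once if one of the other things is disturbed (moved over 30 mm) (distance of any of plug, block, gear, dial, caliper, oil, ringstock from where it was at the start of the episode above 0.03 m).
It also fails if it takes over 51 s, if anything falls off the work surface, if the arm or the gripper's body presses on something with over 40 N, if the wrist force passes 120 N, or if a joint passes its speed limit or range.

ROBOT

A 6-joint arm with a two-finger parallel gripper is mounted at the origin on the work surface. World frame = base frame: x ahead of the robot, y to its left, z up, the work surface at z = 0. Lengths are in m, angles in degrees, forces in N, time in s.
With the tool pointing down it reaches from about 0.375 to 0.975 m from the base axis. Payload 3.8 kg.
Tool frame: the origin (TCP) lies at the centre of the arm's flange, where the gripper is bolted on; the fingertips stand 173 mm ahead of it and the grasp point (between the pads) lies 155 mm ahead of it; z points along the fingers, y is the line along which they close (so a half turn about z gives the same grasp; the last joint's range is limited). The gripper opens to 85 mm and grips with 20 to 120 N. Pads are 22 mm wide; open, the fingers measure 114 mm over their backs; the gripper's body (76 mm by 85 mm) begins 54 mm behind the grasp point. The pads swing forward as they close: fully open they stand 13 mm farther back than shut.
Start: joints at [-71.156, 15.12, 91.902, -0, 72.978, -2.114], TCP at [0.241, -0.63, 0.405] pointing down, gripper open.
Joint ranges: [-150.88, 150.88], [-54.13, 125.18], [17.81, 147.31], [-75.09, 255.09], [0, 152.58], [-146.25, 146.25]. Speed limits (degrees/s): [147.25, 147.25, 180, 180, 180, 180].

INTERFACE

Orientations are given as a 3x3 rotation matrix whose columns are the frame's x, y, z axes.
In Python, from plant import ctrl, vision gives the robot as it stands. The module is installed in compiled form; this text tells all that it offers.
- The arm moves only by the tool servo_tool, never from a script. Its argument "series" is a list of rows, each a list of 3 entries, a list of its own where there are three numbers: the finger opening in mm, from 0 to 85.4, then the shift along the tool's x, y, z in mm, then the turn, a rotation vector about the tool's x, y, z in degrees. A call has 1 to 20 rows; each row shifts and turns the commanded pose from where the row before left it, along the tool's axes as they then stand; what a row does not reach is not made up. A row lasts 1/10 s, in which the tool goes at most 50 mm and 8.59 degrees, less where a joint would pass 70% of its speed; a pose out of reach is approached as far as the arm can. A call with a gripper value outside its range is refused whole. The fingers move at their own pace and stop on an object; the grip force is fixed at half the most. Time passes only in rows, so rows that do not move let the fingers close. It gives the time, the measured TCP pose, the force, the opening and the grip force at its end, in the units of the state.
- ctrl.get_obs(): the state, without advancing time (a new reading comes with each control period).
- vision.camera(name): name is "scene" or "top"; returns (picture, depth): 480x640x3 uint8, blue, green, red; 480x640 float32, m along the optical axis (not along the pixel's ray), 0 where there is no reading.
- vision.get_calibration(name): a dict with "fx", "fy", "cx", "cy" (pixels), "k1" (the pictures are not rectified: a ray, as slopes to the right and down, at radius r is drawn at 1 + k1 r^2 times it, then the intrinsics apply), "origin" and "rotation" of the camera in the world. Camera axes: x right, y down, z forward; pixel columns grow to the right and rows downward; lengths in m; the calibration is good to about 2 mm. A picture is of the moment at which its call begins. get_calibration takes no time and is no camera call.
- ctrl.sign_off(): hands the job in; it is judged then, once.
The state is a dict: "clock": time; "qpos": joint angles; "qd": joint speeds; "joint_efforts": joint torques, N m; "tcp_pos": TCP position; "ee_rot": TCP orientation; "force": force on the tool from outside, world axes, zero at the start; "ft_torque": the same for the moment, N m; "finger_gap": opening from 0.0 (shut) to 1.0 (fully open); "finger_force": force on a finger pad.
Only numpy, scipy, OpenCV 4.12 (cv2) and the standard library are available. Lean on these libraries where they do the work, as an engineer would, in place of code of your own. Each camera call takes 0.05 s, during which the arm holds its last target. There are 200 camera calls.

## Working session

There is one attempt and no reset: what is moved stays moved. The work goes in short steps, Python scripts to look and compute and a tool call to move; the robot and the scene stay as the last step left them, time stands still between calls to the robot, and variables do not carry over. Pictures are saved under pics/ and viewed, at most 10 in all, crops included, and the job is handed in when it is done.

Besides the shell and the picture viewer there is one more tool, called after ">>>" as name(argument=value, ...) on one line, values as JSON. servo_tool: Moves the arm, as the interface text tells. Its arguments: {"type":"object","properties":{"series":{"type":"array"}},"required":["series"]}

```bash
mkdir -p pics
python3 - <<'E'
from plant import ctrl,vision
import cv2,numpy as np,pickle
for n in("scene","top"):
    p,d=vision.camera(n); c=vision.get_calibration(n); cv2.imwrite(f"pics/{n}0.png",p); np.save(f"pics/{n}0.npy",d); print(n,c)
print(ctrl.get_obs())
E
```

```text
scene {'fx': 613.6386821499469, 'fy': 613.6386821499469, 'cx': 313.66367199726676, 'cy': 236.3704999530138, 'k1': -0.0907272578112611, 'origin': array([ 1.29673536, -0.35985247,  1.19171496]), 'rotation': array([[ 0.51080036,  0.68789375, -0.51564056],
       [ 0.85960575, -0.41752643,  0.2945329 ],
       [-0.01268622, -0.5936951 , -0.80459007]])}
top {'fx': 593.0581241599559, 'fy': 593.0581241599559, 'cx': 322.9334261084146, 'cy': 239.29095297643957, 'k1': -0.021041954860089765, 'origin': array([0.50363916, 0.04238991, 1.38123188]), 'rotation': array([[ 0.0045571 , -0.99862736,  0.05217882],
       [-0.99989667, -0.00526188, -0.0133777 ],
       [ 0.0136339 , -0.05211246, -0.99854815]])}
{'clock': 0.1, 'qpos': array([-7.11555359e+01,  1.51662930e+01,  9.19746210e+01, -1.40305308e-03,
        7.29778961e+01, -2.11477020e+00]), 'qd': array([-0.0355397 , -0.12680294, -0.06682289,  0.02280064, -0.03157097,
       -0.00169261]), 'joint_efforts': array([ 4.45903333e-05, -5.16707861e+01, -3.68589163e+01, -9.64220840e-05,
        6.30355134e-03, -3.13610215e-06]), 'tcp_pos': array([ 0.24133699, -0.63004639,  0.40345786]), 'ee_rot': array([[ 9.33832613e-01,  3.57709620e-01, -6.91941597e-04],
       [ 3.57710286e-01, -9.33830568e-01,  1.95491379e-03],
       [ 5.31352571e-05, -2.07307688e-03, -9.99997850e-01]]), 'force': array([-0.35055061, -0.31121549, -0.11288922]), 'ft_torque': array([ 0.04375671, -0.01013828,  0.02792322]), 'finger_force': 0.0, 'finger_gap': 0.9982167891728987}
```

View pics/scene0.png

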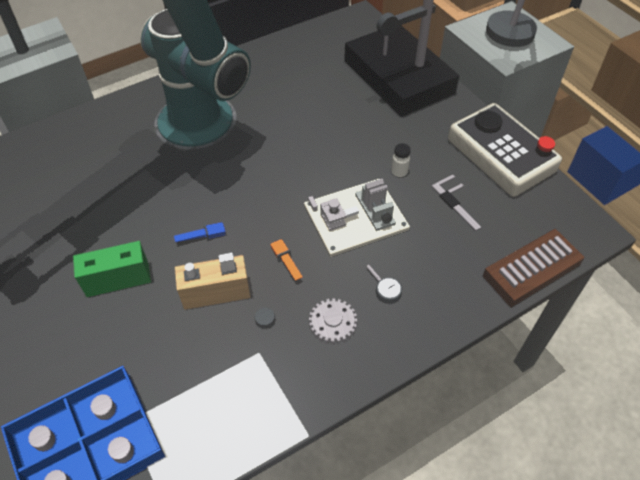

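View pics/top0.png

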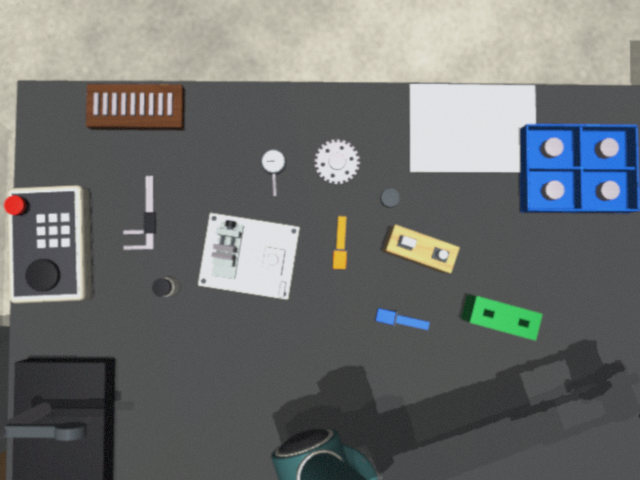

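```bash
cat > h.py <<'E'
import cv2,numpy as np
from plant import ctrl,vision
def ray(n,u,v):
    c=vision.get_calibration(n)
    K=np.array([[c['fx'],0,c['cx']],[0,c['fy'],c['cy']],[0,0,1.]])
    q=cv2.undistortPoints(np.array([[[u,v]]],float),K,np.array([c['k1'],0,0,0,0.]))[0,0]
    return c['origin'],c['rotation']@np.array([q[0],q[1],1])
def atz(n,u,v,z):
    o,r=ray(n,u,v); return o+r*(z-o[2])/r[2]
def atd(n,u,v,d):
    o,r=ray(n,u,v); return o+r*d
def proj(n,P):
    c=vision.get_calibration(n); q=c['rotation'].T@(np.array(P)-c['origin']); x=q[:2]/q[2]
    x=x*(1+c['k1']*(x@x)); return np.array([c['fx']*x[0]+c['cx'],c['fy']*x[1]+c['cy']])
E
python3 - <<'E'
import cv2,numpy as np
a=cv2.imread('pics/top0.png');b=cv2.imread('pics/scene0.png')
def cr(im,x,y,w,h): return cv2.resize(im[y:y+h,x:x+w],(400,300),interpolation=cv2.INTER_CUBIC)
m=np.vstack([np.hstack([cr(a,190,205,120,90),cr(a,375,210,100,75)]),np.hstack([cr(b,298,170,120,90),cr(b,165,235,100,75)])])
cv2.imwrite('pics/c1.png',m)
E
```

```text
(no output)
```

View pics/c1.png

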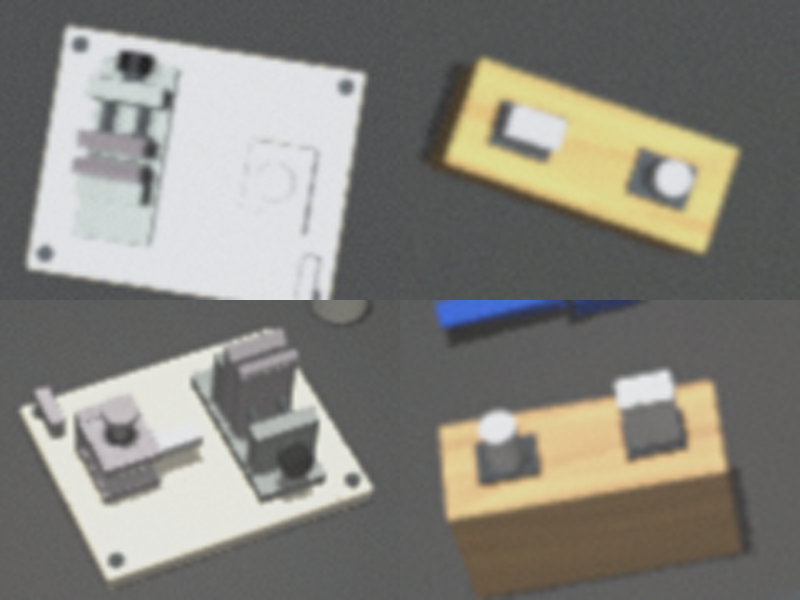

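```bash
cat > m.py <<'E'
from h import *
T=np.load('pics/top0.npy');S=np.load('pics/scene0.npy')
print('pin',atd('top',272.5,259.9,T[260,272]),atd('scene',334.9,204.5,S[204,335]))
for z in(.087,.09,.094,.097):print(z,atz('top',272.5,259.9,z)[:2],atz('scene',334.9,204.5,z)[:2])
print('gap',atz('top',223,251.2,.104),atz('scene',376.6,185.9,.104))
print('handle',atz('top',409,241.75,.131),atz('scene',226.25,257,.131))
print('round',atz('top',375+274/4,210+178/4,.131)); 
s1=atz('top',375+128/4,210+130/4,.085);s2=atz('top',375+262/4,210+180/4,.085);print('slots',s1,s2,np.linalg.norm(s1-s2))
# stand corners at z .085
cs=np.array([atz('top',375+(x-400)/4,210+y/4,.085)[:2] for x,y in((483,57),(738,150),(705,252),(447,165))])
print(cs.mean(0),np.linalg.norm(np.diff(cs,axis=0),axis=1),cv2.minAreaRect(cs.astype(np.float32)))
# base corners
b=np.array([atz('top',190+x/3.333,205+y/3.333,.012)[:2] for x,y in((67,27),(365,73),(28,267))]);print('base',b, np.degrees(np.arctan2(*(b[0]-b[1])[::-1])),np.degrees(np.arctan2(*(b[0]-b[2])[::-1])))
# clouds from both depth maps
for n,D in(('top',T),('scene',S)):
    v,u=np.nonzero(D>0);c=vision.get_calibration(n)
    K=np.array([[c['fx'],0,c['cx']],[0,c['fy'],c['cy']],[0,0,1.]])
    q=cv2.undistortPoints(np.stack([u,v],-1)[:,None].astype(float),K,np.array([c['k1'],0,0,0,0.]))[:,0]
    P=c['origin']+(np.c_[q,np.ones(len(q))]*D[v,u][:,None])@c['rotation'].T
    def sel(x,y,r,a,b):return P[(np.hypot(P[:,0]-x,P[:,1]-y)<r)&(P[:,2]>a)&(P[:,2]<b)]
    for nm,g,r,a,bb in(('pin',atz('top',272.5,259.9,.09),.03,.075,.11),('plates',atz('top',223,251.2,.104),.04,.098,.12),('gauge',atz('top',409,241.75,.131),.03,.122,.145)):
        p=sel(*g[:2],r,a,bb)
        if len(p)>4: print(n,nm,len(p),np.median(p,0),cv2.minAreaRect(p[:,:2].astype(np.float32)))
E
python3 m.py
```

```text
pin [0.52572165 0.13479996 0.08655481] [0.53483448 0.1340724  0.0864968 ]
0.087 [0.52571406 0.13476818] [0.53518136 0.13384752]
0.09 [0.52566289 0.13455405] [0.53724947 0.13250681]
0.094 [0.52559466 0.13426855] [0.54000693 0.1307192 ]
0.097 [0.52554349 0.13405442] [0.54207503 0.12937849]
gap [0.54359844 0.24012265 0.104     ] [0.54978192 0.23966606 0.104     ]
handle [ 0.56471923 -0.15650172  0.131     ] [ 0.5678593  -0.15644757  0.131     ]
round [ 0.53808687 -0.22965645  0.131     ]
slots [ 0.56529675 -0.1594149   0.085     ] [ 0.53822632 -0.23304844  0.085     ] 0.07845192971668011
[ 0.55124125 -0.19530103] [0.14908967 0.05900344 0.14920107] ((0.5521169304847717, -0.19555428624153137), (0.14920106530189514, 0.06264713406562805), 71.64400482177734)
base [[0.6344801  0.28535667]
 [0.60360242 0.07836895]
 [0.46821802 0.30984998]] 81.5153919841695 -8.380391111249667
top pin 109 [0.52760907 0.13611642 0.08722299] ((0.5270209908485413, 0.1367664784193039), (0.024313656613230705, 0.023488594219088554), 64.72676849365234)
top plates 170 [0.54426042 0.24401936 0.10221695] ((0.542831540107727, 0.24261105060577393), (0.04152429476380348, 0.028686465695500374), 80.76607513427734)
top gauge 127 [ 0.56422929 -0.15439679  0.13126673] ((0.5649734735488892, -0.1545623540878296), (0.030323565006256104, 0.018050702288746834), 73.63005828857422)
scene pin 89 [0.53019599 0.13309756 0.08555169] ((0.5291003584861755, 0.13246916234493256), (0.023393630981445312, 0.02731221541762352), 57.90191650390625)
scene plates 127 [0.54072374 0.23952    0.10079789] ((0.5457206964492798, 0.2401515543460846), (0.04585549607872963, 0.03258916363120079), 81.85480499267578)
scene gauge 127 [ 0.56888432 -0.15868567  0.12992894] ((0.5665854215621948, -0.1581743359565735), (0.030707087367773056, 0.020371144637465477), 77.42245483398438)
```

Candidates: the gauge is the rectangular handle in the wooden stand at top (409,242), scene (226,257). The look-alikes I'm leaving are the round plug at top (443,254), the blue tool (402,319), the orange tool (341,243) and the green stand (505,317). The crop confirms the flat rectangular handle. The pin is at top (272,260) and the gap at top (223,251). The measured pin-to-gap distance is 107 mm against the stated 108, and the stand sizes match.

>>> servo_tool(series=[[0,[0,0,0],[0,0,-7.55]],[0,[0,0,0],[0,0,-7.55]],[0,[0,0,0],[0,0,-7.55]],[0,[0,0,0],[0,0,-7.55]],[0,[0,0,0],[0,0,-7.55]],[0,[0,0,0],[0,0,-7.55]],[0,[0,0,0],[0,0,-7.55]],[0,[0,0,0],[0,0,-7.55]]])

```text
clock: 0.9
tcp_pos: [0.2414, -0.6301, 0.4039]
ee_rot: [[0.145, 0.989, -0.0], [0.989, -0.145, 0.001], [0.001, -0.001, -1.0]]
force: [-0.1, -0.3, -1.4]
finger_gap: -0.002
finger_force: 0.0
```

>>> servo_tool(series=[[0,[47,10,0],[0,0,0]],[0,[47,10,0],[0,0,0]],[0,[47,10,0],[0,0,0]],[0,[47,10,0],[0,0,0]],[0,[47,10,0],[0,0,0]],[0,[47,10,0],[0,0,0]],[0,[47,10,0],[0,0,0]],[0,[47,10,0],[0,0,0]],[0,[47,10,0],[0,0,0]],[0,[47,10,0],[0,0,0]],[0,[47,10,0],[0,0,0]],[0,[47,10,0],[0,0,0]],[0,[47,10,0],[0,0,0]],[0,[47,10,0],[0,0,0]],[0,[47,10,0],[0,0,0]],[0,[47,10,0],[0,0,0]],[0,[47,10,0],[0,0,0]],[0,[0,0,0],[0,0,0]],[0,[0,0,0],[0,0,0]]])

```text
clock: 2.8
tcp_pos: [0.5294, 0.135, 0.4038]
ee_rot: [[0.148, 0.989, -0.002], [0.989, -0.148, -0.001], [-0.001, -0.002, -1.0]]
force: [-0.0, 0.6, -0.3]
finger_gap: -0.001
finger_force: 0.0
```

>>> servo_tool(series=[[0,[0,0,40],[0,0,0]],[0,[0,0,40],[0,0,0]],[0,[0,0,40],[0,0,0]],[0,[0,0,6],[0,0,0]],[0,[0,0,6],[0,0,0]],[0,[0,0,6],[0,0,0]],[0,[0,0,6],[0,0,0]],[0,[0,0,5],[0,0,0]],[0,[0,0,5],[0,0,0]],[0,[0,0,0],[0,0,0]]])

```text
clock: 3.8
tcp_pos: [0.5305, 0.1342, 0.2519]
ee_rot: [[0.15, 0.989, 0.003], [0.989, -0.15, 0.0], [0.001, 0.003, -1.0]]
force: [1.6, -0.9, 2.1]
finger_gap: -0.002
finger_force: 1.1
```

>>> servo_tool(series=[[0,[0,-1.5,4],[0,0,0]],[0,[0,0,4],[0,0,0]],[0,[0,0,3],[0,0,0]],[0,[0,0,2],[0,0,0]],[0,[0,0,0],[0,0,0]],[0,[0,0,0],[0,0,0]]])

```text
clock: 4.4
tcp_pos: [0.53, 0.1343, 0.2404]
ee_rot: [[0.15, 0.989, 0.006], [0.989, -0.15, 0.0], [0.001, 0.006, -1.0]]
force: [1.0, -3.0, 8.6]
finger_gap: -0.003
finger_force: 4.1
```

>>> servo_tool(series=[[0,[0,0,2],[0,0,0]],[0,[0,0,2],[0,0,0]],[0,[0,0,0],[0,0,0]],[0,[0,0,0],[0,0,0]],[0,[0,0,0],[0,0,0]]])

```text
clock: 4.9
tcp_pos: [0.5302, 0.1343, 0.2401]
ee_rot: [[0.15, 0.989, 0.006], [0.989, -0.15, -0.0], [0.001, 0.006, -1.0]]
force: [-9.6, -5.8, 32.0]
finger_gap: 0.002
finger_force: 16.0
```

>>> servo_tool(series=[[0,[0,0,-15],[0,0,0]],[0,[0,0,-45],[0,0,0]],[0,[0,0,-45],[0,0,0]],[0,[0,0,-45],[0,0,0]],[60,[-40.3,11.2,0],[0,0,0]],[60,[-40.3,11.2,0],[0,0,0]],[60,[-40.3,11.2,0],[0,0,0]],[60,[-40.3,11.2,0],[0,0,0]],[60,[-40.3,11.2,0],[0,0,0]],[60,[-40.3,11.2,0],[0,0,0]],[60,[-40.3,11.2,0],[0,0,0]],[60,[0,0,0],[0,0,5]],[60,[0,0,0],[0,0,5]],[60,[0,0,0],[0,0,0]],[60,[0,0,0],[0,0,0]]])

```text
clock: 6.4
tcp_pos: [0.5631, -0.1562, 0.3836]
ee_rot: [[0.318, 0.948, -0.0], [0.948, -0.318, 0.0], [0.0, -0.0, -1.0]]
force: [-0.0, 0.0, -0.4]
finger_gap: 0.706
finger_force: 0.0
```

Run:
```python
from h import *
a,_=vision.camera('top');b,_=vision.camera('scene')
def cr(im,x,y,w,h): return cv2.resize(im[y:y+h,x:x+w],(400,300),interpolation=cv2.INTER_CUBIC)
cv2.imwrite('pics/c2.png',np.vstack([np.hstack([cr(a,190,205,120,90),cr(a,360,190,120,90)]),np.hstack([cr(b,298,170,120,90),cr(b,165,195,160,120)])]))
o=ctrl.get_obs();print(o['tcp_pos'],o['finger_gap'],o['force'],o['ee_rot'])
```

```text
[ 0.5631642  -0.1559663   0.38368258] 0.7011152824598134 [-0.386893    0.12820477  0.26250225] [[ 3.17693203e-01  9.48193558e-01 -7.89336470e-05]
 [ 9.48193558e-01 -3.17693195e-01  1.02798575e-04]
 [ 7.23962641e-05 -1.07502784e-04 -9.99999992e-01]]
```

View pics/c2.png

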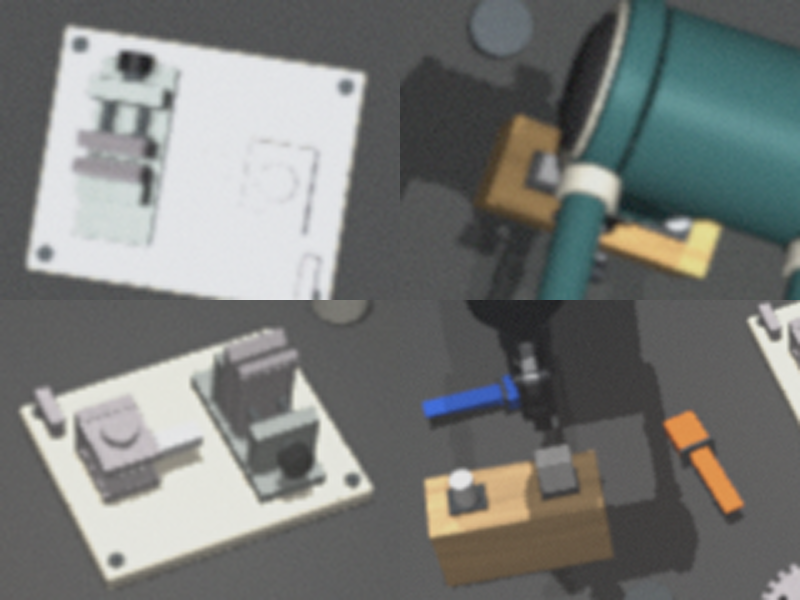

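The pin head now sits flush on the fork (scene crop 120,430). The open gripper hangs above the flat handle at scene crop (557,470), so I'll descend.

>>> servo_tool(series=[[60,[0,2.3,30],[0,0,0]],[60,[0,0,30],[0,0,0]],[60,[0,0,25],[0,0,0]],[60,[0,0,15],[0,0,0]],[60,[0,0,15],[0,0,0]],[60,[0,0,0],[0,0,0]],[60,[0,0,0],[0,0,0]]])

```text
clock: 7.2
tcp_pos: [0.5657, -0.1572, 0.2692]
ee_rot: [[0.319, 0.948, 0.001], [0.948, -0.319, -0.0], [0.0, 0.001, -1.0]]
force: [0.6, 0.5, 0.7]
finger_gap: 0.701
finger_force: 0.0
```

>>> servo_tool(series=[[0,[0,0,0],[0,0,0]],[0,[0,0,0],[0,0,0]],[0,[0,0,0],[0,0,0]],[0,[0,0,0],[0,0,0]],[0,[0,0,0],[0,0,0]],[0,[0,0,0],[0,0,0]],[0,[0,0,0],[0,0,0]]])

```text
clock: 7.9
tcp_pos: [0.5659, -0.1573, 0.2699]
ee_rot: [[0.32, 0.948, 0.002], [0.948, -0.32, -0.001], [0.0, 0.002, -1.0]]
force: [-1.0, 0.5, 5.2]
finger_gap: 0.203
finger_force: 59.3
```

>>> servo_tool(series=[[0,[0,0,-10],[0,0,0]],[0,[0,0,-20],[0,0,0]],[0,[0,0,-30],[0,0,0]],[0,[0,0,-30],[0,0,0]],[0,[0,0,-30],[0,0,0]],[0,[0,0,0],[0,0,-5]],[0,[0,0,0],[0,0,-5]],[0,[0,0,0],[0,0,0]]])

```text
clock: 8.7
tcp_pos: [0.5651, -0.1571, 0.3889]
ee_rot: [[0.15, 0.989, -0.0], [0.989, -0.15, 0.0], [0.0, -0.0, -1.0]]
force: [-0.9, 0.2, -1.8]
finger_gap: 0.202
finger_force: 58.6
```

>>> servo_tool(series=[[0,[20,-4,0],[0,0,0]],[0,[39,-8,0],[0,0,0]],[0,[39,-8,0],[0,0,0]],[0,[39,-8,0],[0,0,0]],[0,[39,-8,0],[0,0,0]],[0,[39,-8,0],[0,0,0]],[0,[39,-8,0],[0,0,0]],[0,[39,-8,0],[0,0,0]],[0,[39,-8,0],[0,0,0]],[0,[39,-8,0],[0,0,0]],[0,[20,-4,0],[0,0,0]],[0,[0,0,0],[0,0,0]],[0,[0,0,0],[0,0,0]],[0,[0,0,0],[0,0,0]]])

```text
clock: 10.1
tcp_pos: [0.545, 0.2405, 0.3883]
ee_rot: [[0.152, 0.988, -0.001], [0.988, -0.152, -0.001], [-0.001, -0.001, -1.0]]
force: [-0.6, -0.2, -1.6]
finger_gap: 0.202
finger_force: 58.6
```

Run:
```python
from h import *
a,_=vision.camera('top');b,_=vision.camera('scene')
def cr(im,x,y,w,h): return cv2.resize(im[y:y+h,x:x+w],(400,300),interpolation=cv2.INTER_CUBIC)
cv2.imwrite('pics/c3.png',np.hstack([cr(a,170,190,160,120),cr(b,320,120,120,90)]))
o=ctrl.get_obs();print(o['tcp_pos'],o['finger_gap'],o['force'],o['ee_rot'])
t=o['tcp_pos']+o['ee_rot']@[0,0,.26];print('tip',t,proj('scene',t),'gap',proj('scene',[.5445,.241,.104]))
```

```text
[0.54516157 0.24028238 0.38853318] 0.19946493860351394 [ 0.25275351 -0.5094944  -0.7386691 ] [[ 1.52154767e-01  9.88356620e-01 -3.43368955e-04]
 [ 9.88356572e-01 -1.52154903e-01 -4.13793152e-04]
 [-4.61220471e-04 -2.76410363e-04 -9.99999855e-01]]
tip [0.54507229 0.2401748  0.12853322] [376.3635038  177.52741031] gap [375.80267045 184.22730204]
```

View pics/c3.png

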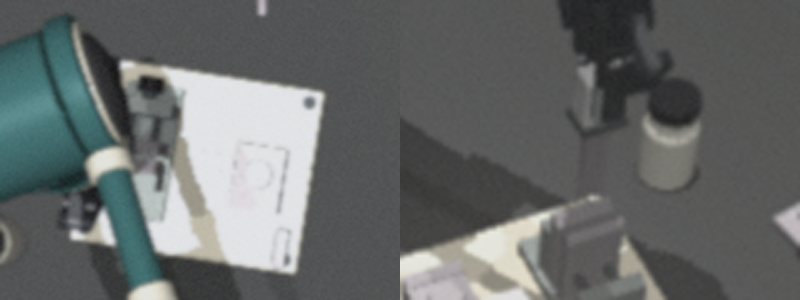

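The blade hangs upright over the plates, with its tip near scene crop (597,198), right above the gap at about (590,215). I'll descend gently and watch the forces.

>>> servo_tool(series=[[0,[0,0.5,10],[0,0,0]],[0,[0,0,10],[0,0,0]],[0,[0,0,6],[0,0,0]],[0,[0,0,4],[0,0,0]],[0,[0,0,0],[0,0,0]],[0,[0,0,0],[0,0,0]]])

```text
clock: 10.8
tcp_pos: [0.5456, 0.2414, 0.3586]
ee_rot: [[0.15, 0.989, -0.0], [0.989, -0.15, -0.0], [-0.0, -0.0, -1.0]]
force: [-0.9, 0.4, -1.2]
finger_gap: 0.207
finger_force: 58.6
```

>>> servo_tool(series=[[0,[0,0,3],[0,0,0]],[0,[0,0,3],[0,0,0]],[0,[0,0,3],[0,0,0]],[0,[0,0,0],[0,0,0]],[0,[0,0,0],[0,0,0]]])

```text
clock: 11.3
tcp_pos: [0.5455, 0.2414, 0.3495]
ee_rot: [[0.15, 0.989, 0.0], [0.989, -0.15, -0.0], [-0.0, 0.0, -1.0]]
force: [0.4, -0.6, -0.9]
finger_gap: 0.203
finger_force: 58.9
```

>>> servo_tool(series=[[0,[0,0,3],[0,0,0]],[0,[0,0,3],[0,0,0]],[0,[0,0,3],[0,0,0]],[0,[0,0,2],[0,0,0]],[0,[0,0,0],[0,0,0]],[0,[0,0,0],[0,0,0]]])

```text
clock: 11.9
tcp_pos: [0.5454, 0.2413, 0.3384]
ee_rot: [[0.15, 0.989, -0.001], [0.989, -0.15, -0.0], [-0.0, -0.001, -1.0]]
force: [-0.7, 0.0, -2.3]
finger_gap: 0.2
finger_force: 58.8
```

>>> servo_tool(series=[[0,[0,0,2],[0,0,0]],[0,[0,0,2],[0,0,0]],[0,[0,0,1],[0,0,0]],[0,[0,0,0],[0,0,0]],[0,[0,0,0],[0,0,0]]])

```text
clock: 12.4
tcp_pos: [0.5455, 0.2414, 0.3336]
ee_rot: [[0.15, 0.989, -0.0], [0.989, -0.15, -0.0], [-0.0, -0.0, -1.0]]
force: [0.9, -0.2, -2.1]
finger_gap: 0.203
finger_force: 58.8
```

>>> servo_tool(series=[[0,[0,0,2],[0,0,0]],[0,[0,0,2],[0,0,0]],[0,[0,0,1],[0,0,0]],[0,[0,0,0],[0,0,0]],[0,[0,0,0],[0,0,0]]])

```text
clock: 12.9
tcp_pos: [0.5455, 0.2413, 0.3286]
ee_rot: [[0.15, 0.989, -0.0], [0.989, -0.15, -0.0], [-0.0, -0.0, -1.0]]
force: [-0.0, 0.1, -0.9]
finger_gap: 0.201
finger_force: 58.8
```

>>> servo_tool(series=[[0,[0,0,2],[0,0,0]],[0,[0,0,2],[0,0,0]],[0,[0,0,1],[0,0,0]],[0,[0,0,0],[0,0,0]],[0,[0,0,0],[0,0,0]]])

```text
clock: 13.4
tcp_pos: [0.5455, 0.2413, 0.3236]
ee_rot: [[0.15, 0.989, -0.0], [0.989, -0.15, -0.0], [-0.0, -0.0, -1.0]]
force: [1.0, -0.4, -1.8]
finger_gap: 0.201
finger_force: 58.8
```

>>> servo_tool(series=[[0,[0,0,2],[0,0,0]],[0,[0,0,2],[0,0,0]],[0,[0,0,0],[0,0,0]],[0,[0,0,0],[0,0,0]]])

```text
clock: 13.8
tcp_pos: [0.5456, 0.2414, 0.3197]
ee_rot: [[0.15, 0.989, 0.0], [0.989, -0.15, 0.0], [0.0, 0.0, -1.0]]
force: [-0.6, 1.0, -0.6]
finger_gap: 0.202
finger_force: 59.2
```

>>> servo_tool(series=[[0,[0,0,2],[0,0,0]],[0,[0,0,2],[0,0,0]],[0,[0,0,0],[0,0,0]],[0,[0,0,0],[0,0,0]]])

```text
clock: 14.2
tcp_pos: [0.5457, 0.2414, 0.3158]
ee_rot: [[0.15, 0.989, 0.001], [0.989, -0.15, 0.0], [0.0, 0.001, -1.0]]
force: [1.2, 1.3, 1.0]
finger_gap: 0.205
finger_force: 59.3
```

Run:
```python
from h import *
F=[]
for i in range(4):
    b,_=vision.camera('scene'); F.append(ctrl.get_obs()['force'])
print(np.mean(F,0))
cv2.imwrite('pics/c4.png',cv2.resize(b[150:240,310:430],(800,600),interpolation=cv2.INTER_CUBIC))
```

```text
[0.81059377 0.65227078 1.3740448 ]
```

View pics/c4.png

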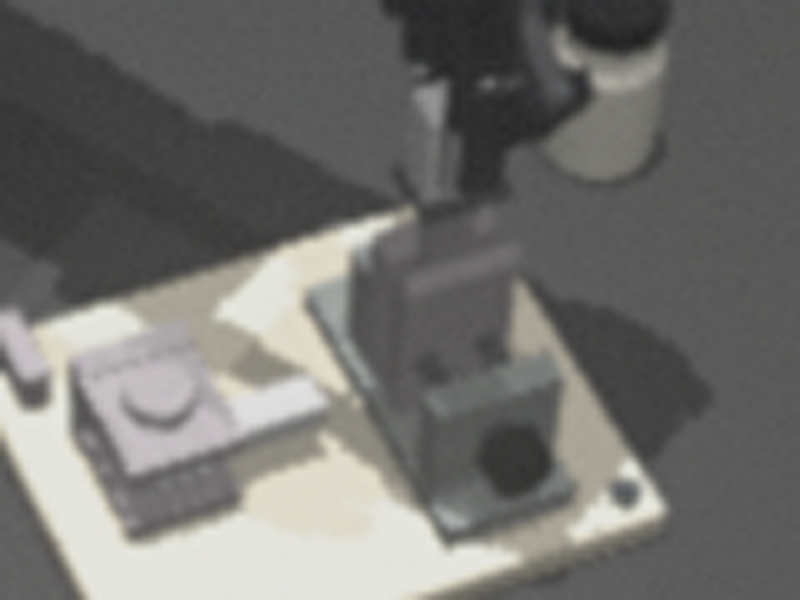

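The blade is between the two plates (crop 455,220). The vertical force has risen about 2.8 N above baseline, so it has started to bear.

>>> servo_tool(series=[[0,[0,0,2],[0,0,0]],[0,[0,0,2],[0,0,0]],[0,[0,0,0],[0,0,0]],[0,[0,0,0],[0,0,0]]])

```text
clock: 14.8
tcp_pos: [0.5456, 0.2414, 0.3117]
ee_rot: [[0.15, 0.989, 0.0], [0.989, -0.15, 0.0], [0.0, 0.0, -1.0]]
force: [0.3, 0.4, 2.3]
finger_gap: 0.202
finger_force: 59.6
```

Run:
```python
from h import *
F=[]
for i in range(6):
    vision.camera('scene'); o=ctrl.get_obs(); F.append(o['force'])
print(np.mean(F,0),o['tcp_pos'],o['clock'])
```

```text
[0.77733374 0.2041955  2.64658505] [0.54555469 0.24139645 0.31170559] 15.1
```

>>> servo_tool(series=[[0,[0,0,2],[0,0,0]],[0,[0,0,2],[0,0,0]],[0,[0,0,0],[0,0,0]],[0,[0,0,0],[0,0,0]],[0,[0,0,0],[0,0,0]],[0,[0,0,0],[0,0,0]]])

```text
clock: 15.7
tcp_pos: [0.5455, 0.2414, 0.3076]
ee_rot: [[0.15, 0.989, -0.0], [0.989, -0.15, 0.0], [-0.0, -0.0, -1.0]]
force: [0.8, 0.6, 3.2]
finger_gap: 0.202
finger_force: 59.7
```

Run:
```python
from h import *
F=[]
for i in range(6):
    vision.camera('scene'); o=ctrl.get_obs(); F.append(o['force'])
print(np.mean(F,0),o['tcp_pos'],o['clock'],o['finger_force'])
```

```text
[0.79868298 0.57657351 3.37167361] [0.54550629 0.24138804 0.3076243 ] 16.0 59.65867102146149
```

```bash
python3 -c "
from plant import ctrl;print(ctrl.sign_off())"
```

```text
the job is handed in; nothing more can be done
None
```

I pushed the pin fully home and slid the flat gauge into the gap, then signed off with it still gripped: tip about 48 mm below the entry, a push of about 5 N, and the sprung plate open an estimated 1 mm. The sign-off returned no verdict.

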